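# Fit an adjustable wrench to the airer foot's last nut and pull it up

### The job

One nut on the rotary airer's socket foot is still loose: the bare hexagon without a plastic cap. Set the adjustable wrench's open jaws on it, roll the worm with a gently pressed fingertip until the jaws just fit the flats, then swing the handle clockwise (seen from above) until the nut comes up hard, firmly but without overtightening it. Leave the wrench sitting on the nut, touch the nut with nothing but the wrench, and leave the jar, the bowl and the crate where they stand.

Things in the scene. Friction and masses are not known exactly. Their poses are not given: they have to be found in the camera images.
- nut_center (a point): centre, 8 mm above the plate, of the loose bare steel nut: hexagon 30 mm across flats, 34.6 over corners, 16 high, on a 20 mm stud ending 24 mm above the plate. It is at one of the two plate corners nearest the robot; the other three nuts wear grey caps 48 mm wide, 40 high. z up; x is parallel to one pair of flats (pairs every 60 deg)
- nut: the same nut, origin at its underside. It turns clockwise (from above) with light drag and comes up hard after 25 to 55 deg; where can only be felt. Pushed sideways 170 mm from the nut, the handle takes under 5 N while the nut turns; held against the stop with 7 to 10 N the nut is tight (1.2 to 1.6 N m); keep below 11 N there: at 2 N m it is overtightened
- mouth (a point): where the nut's centre comes when the wrench fits it: half-way up the jaws, 15 mm from the fixed jaw's face. Wrench lies flat, z up, x out of the mouth, moving jaw on the +y side, fixed face at y = -15 mm. Jaws 16 mm thick, from the flat throat at x = -19.5 to x = 17 mm; underside of the head 8 mm below this point; head spans y -39 to 40 mm
- wrench: steel adjustable wrench, 300 mm, 0.67 kg; origin 8 mm below mouth, same axes. Handle: straight bar 26 mm wide, 12 thick, underside 2 mm above that of the jaws, from 75 to 280 mm from the jaws' centre in the direction 165 deg (counter-clockwise) from x. Set on the nut and let go, its handle end sinks to the bench (about 2 deg)
- handle (a point): grip point at the wrench's balance point: middle of the handle's section, 90 mm from the jaws' centre, 8 mm above the underside of the head. Axes as mouth
- worm_top (a point): topmost point of the wrench's knurled worm, a roller 18 mm in diameter and 18 long, lying along the jaws' y axis in a window of the head 45 mm behind the jaws' centre (axes as mouth). Its top is 18.7 mm above the underside of the head, 4.7 above the metal beside it, 2.7 above the jaws and the head in front
- worm: the worm itself, origin at its centre. A fingertip pressed down with 9 to 15 N and dragged along the mouth's +x (towards the nut) rolls it and closes the jaw, 1 mm per 13 mm dragged; the other way opens it. Under about 7 N the finger slips; keep below 20 N. With the jaws home on the nut it stops and the finger slips
- jaw (a joint): how far the moving jaw is closed, in m: 0 is 36 mm between the jaw faces, 0.006 is 30 mm. It starts 34.3 to 35.5 mm open and stays where the worm leaves it
- foot_top (a point): centre of the top of the fixed galvanised base plate, 190 x 190 x 5 mm, on the bench; axes along its edges, x away from the robot. Studs at the corners, 70 mm from the centre along each axis. In the middle a socket tube 60 mm wide (68 at the collar), 105 high, with four gussets reaching 63 mm out along the axes, 50 high
- jar: bystander: green ceramic jar with stopper, 92 mm wide, 128 mm high; origin at the centre of its underside
- bowl: bystander: steel bowl of jacks, 124 mm wide, 42 mm high; origin at the centre of its underside
- crate: bystander: small plywood crate 160 x 120 x 75 mm; origin at the centre of its underside

How it is judged:
By the outcome, as a careful person would: the job done as asked, in the order asked, and still so for the second after the job is handed in, with the robot touching nothing.
It also fails if it takes over 70 s, if anything falls off the work surface, if the arm or the gripper's body presses on something with over 40 N, if the wrist force passes 120 N, or if a joint passes its speed limit or range.

### The arm

A 6-joint arm with a two-finger parallel gripper is mounted at the origin on the work surface. World frame = base frame: x ahead of the robot, y to its left, z up, the work surface at z = 0. Lengths are in mm, angles in rad, forces in N, time in s.
With the tool pointing down it reaches from about 275 to 750 mm from the base axis. Payload 10.2 kg.
Tool frame: the origin (TCP) lies midway between the tips of the shut fingers; the grasp point (between the pads) lies 19 mm behind it (ctrl.grasp_offset is the distance from the TCP to the grasp point, in mm); z points along the fingers, y is the line along which they close (so a half turn about z gives the same grasp; the last joint's range is limited). The gripper opens to 85 mm and grips with 20 to 120 N. Pads are 22 mm wide; open, the fingers measure 114 mm over their backs; the gripper's body (76 mm by 85 mm) begins 54 mm behind the grasp point. The pads swing forward as they close: fully open they stand 13 mm farther back than shut.
Start: joints at [-1.392, 0.313, 1.498, -0, 1.331, -0.223], TCP at [205.303, -483.2, 231.294] pointing down, gripper open.
Joint ranges: [-2.94, 2.94], [-0.97, 2.17], [0.19, 2.56], [-1.23, 4.37], [0.02, 3.11], [-2.88, 2.88]. Speed limits (rad/s): [2.39, 2.39, 3.01, 3.14, 3.14, 3.14].

### API

Orientations are given as a unit quaternion [w, x, y, z].
In Python, from rig import ctrl, viewer, models gives the robot as it stands. The module is installed in compiled form; this text tells all that it offers.
- The arm moves only by the shell command python3 -m pendant 'ROWS' [OPENING] [FORCE]. ROWS is text: rows parted by semicolons, each of 4 numbers parted by spaces: the shift along the tool's x, y, z in m, then the turn about the tool's z in rad. In form: x y z yaw; .... A call has 1 to 10 rows; each row shifts and turns the commanded pose from where the row before left it, along the tool's axes as they then stand; what a row does not reach is not made up. A row lasts 1/8 s, in which the tool goes at most 62.5 mm and 10.7 degrees, less where a joint would pass 70% of its speed; a pose out of reach is approached as far as the arm can. A call is refused whole if a number of a shift passes 0.0625 or a number of a turn 0.188, either way. A call with a gripper value outside its range is refused whole. OPENING is the opening, from 0 (shut) to 1 (fully open), set as the call begins (- or left out, the last holds). The fingers move at their own pace and stop on an object; FORCE is the grip in N (left out, the last holds). Time passes only in rows, so rows that do not move let the fingers close. It gives the time, the measured TCP pose, the force, the opening and the grip force at its end, in the units of the state.
- ctrl.sense(): the state, without advancing time (a new reading comes with each control period).
- viewer.capture(name): name is "scene" or "top" or "wrist"; returns a dict with "color" (384x512x3 uint8, red, green, blue), "vertical_fov" (degrees; the focal length in pixels is half the picture's height over the tangent of half this angle, whatever the lens; pixels are square), "cx", "cy" (the principal point, pixels), "pose" (4x4, takes a point from camera to world coordinates). Camera axes: x right, y down, z forward; pixel columns grow to the right and rows downward; lengths in mm; the calibration is good to about 2 mm. A picture is of the moment at which its call begins. There is no depth.
- ctrl.finish_job(): hands the job in; it is judged then, once.
Trained networks look in the newest picture that a camera, given by its name, has taken for a name from the list of things; names that differ only in an ending like _2 or _b are one class to them, and where a whole thing is asked for, a point or a joint stands for the part that bears it (a point fixed in the world has none). Each returns a list of dicts, best first, with "p" (0 to 1); they miss things now and then, are a little off and sometimes report something else, mostly with a low value. They report only what shows in the picture. A call takes as long as a camera call.
- models.boxes_of(camera, query): "at" ([x, y, z] in mm, in world coordinates, good to about 4 mm: the middle of the surface that is visible of it).
The state is a dict: "time_s": time; "joints": joint angles; "dq": joint speeds; "tau": joint torques, N m; "eef_pos": TCP position; "ee_rot": TCP orientation; "force": force on the tool from outside, world axes, zero at the start; "wrist_torque": the same for the moment, N m; "grip_width": opening from 0.0 (shut) to 1.0 (fully open); "grip_force": force on a finger pad.
Only numpy, scipy, OpenCV 4.12 (cv2) and the standard library are available. Lean on these libraries where they do the work, as an engineer would, in place of code of your own. Each camera call takes 0.05 s, during which the arm holds its last target. There are 200 camera calls.

## Working session

There is one attempt and no reset: what is moved stays moved. The work goes in short steps, Python scripts to look and compute and a shell command to move; the robot and the scene stay as the last step left them, time stands still between calls to the robot, and variables do not carry over. Pictures are saved under pics/ and viewed, at most 10 in all, crops included, and the job is handed in when it is done.

```bash
mkdir -p pics; python3 - <<'E'
from rig import ctrl,viewer,models
import cv2,numpy as np
s=ctrl.sense();print({k:np.round(v,3).tolist() for k,v in s.items()}, ctrl.grasp_offset)
ims=[]
for c in("scene","top"):
    r=viewer.capture(c);ims.append(r["color"][...,::-1]);print(c,r["vertical_fov"],r["cx"],r["cy"],np.round(r["pose"],3).tolist())
    for q in("nut","nut_center","mouth","wrench","handle","worm_top","worm","foot_top","jar","bowl","crate"):
        print(q,[(np.round(d["at"]).tolist(),round(d["p"],2)) for d in models.boxes_of(c,q)[:3]])
cv2.imwrite("pics/a.png",cv2.resize(ims[0],(800,600)));cv2.imwrite("pics/b.png",cv2.resize(ims[1],(800,600)))
E
```

```text
{'time_s': 0.0, 'joints': [-1.392, 0.313, 1.498, -0.0, 1.331, -0.223], 'dq': [0.002, -0.001, -0.0, 0.001, 0.001, -0.001], 'tau': [-0.002, -41.227, -25.974, -0.0, 0.004, -0.0], 'eef_pos': [205.257, -482.935, 230.723], 'ee_rot': [-0.001, 0.98, 0.2, 0.0], 'force': [-0.236, -0.265, -0.455], 'wrist_torque': [-0.03, -0.023, -0.022], 'grip_force': 0.0, 'grip_width': 0.998} 18.700000000000003
scene 46.64389433158156 259.00447267480416 188.6333935825065 [[-0.563, 0.705, -0.432, 1125.936], [0.827, 0.482, -0.291, 341.67], [0.003, -0.521, -0.854, 1081.517], [0.0, 0.0, 0.0, 1.0]]
nut [([624.0, -44.0, 22.0], 0.65)]
nut_center [([621.0, -40.0, 22.0], 0.44)]
mouth [([533.0, 178.0, 16.0], 0.67), ([769.0, 206.0, 97.0], 0.2)]
wrench [([535.0, 176.0, 12.0], 0.93), ([626.0, -409.0, 44.0], 0.51), ([593.0, 212.0, 19.0], 0.39)]
handle [([538.0, 172.0, 17.0], 0.89)]
worm_top [([535.0, 172.0, 13.0], 0.76)]
worm [([531.0, 178.0, 17.0], 0.67)]
foot_top [([725.0, -92.0, 3.0], 0.96)]
jar [([535.0, 170.0, 16.0], 0.26)]
bowl [([626.0, 427.0, 13.0], 0.82)]
crate [([625.0, -413.0, 46.0], 0.66), ([628.0, 429.0, 15.0], 0.53), ([533.0, 175.0, 16.0], 0.3)]
top 54.69679254769919 253.74091732669646 187.6130861150685 [[0.01, -0.997, 0.077, 531.925], [-1.0, -0.011, -0.015, 7.379], [0.016, -0.077, -0.997, 1023.998], [0.0, 0.0, 0.0, 1.0]]
nut []
nut_center [([749.0, 185.0, 99.0], 0.56), ([617.0, -54.0, 21.0], 0.49)]
mouth [([518.0, 170.0, 16.0], 0.58)]
wrench [([518.0, 168.0, 13.0], 0.74)]
handle [([516.0, 175.0, 15.0], 0.75)]
worm_top [([516.0, 176.0, 13.0], 0.93)]
worm [([620.0, -52.0, 19.0], 0.66), ([564.0, 168.0, 19.0], 0.52)]
foot_top [([704.0, -100.0, 6.0], 0.55)]
jar [([746.0, 188.0, 98.0], 0.78), ([618.0, -53.0, 23.0], 0.23)]
bowl [([648.0, 439.0, 11.0], 0.81)]
crate [([624.0, -421.0, 35.0], 0.68)]
```

View pics/a.png

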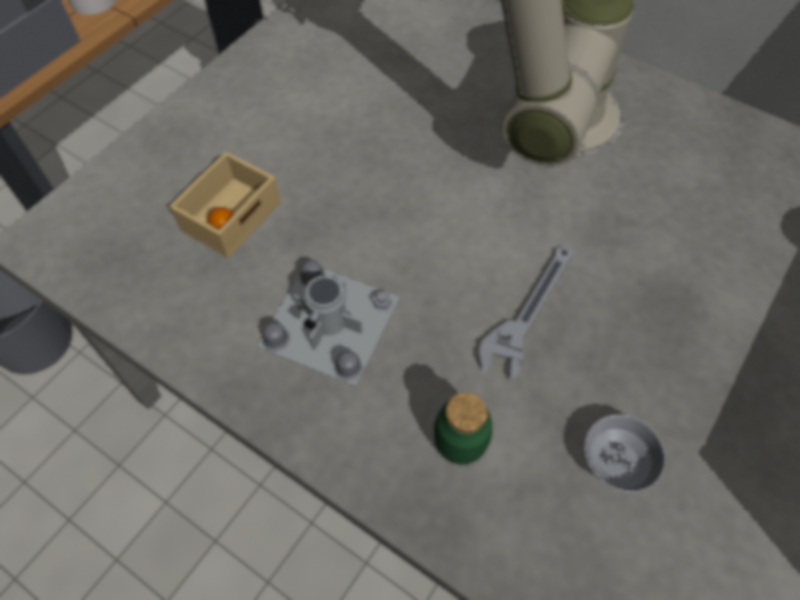

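View pics/b.png

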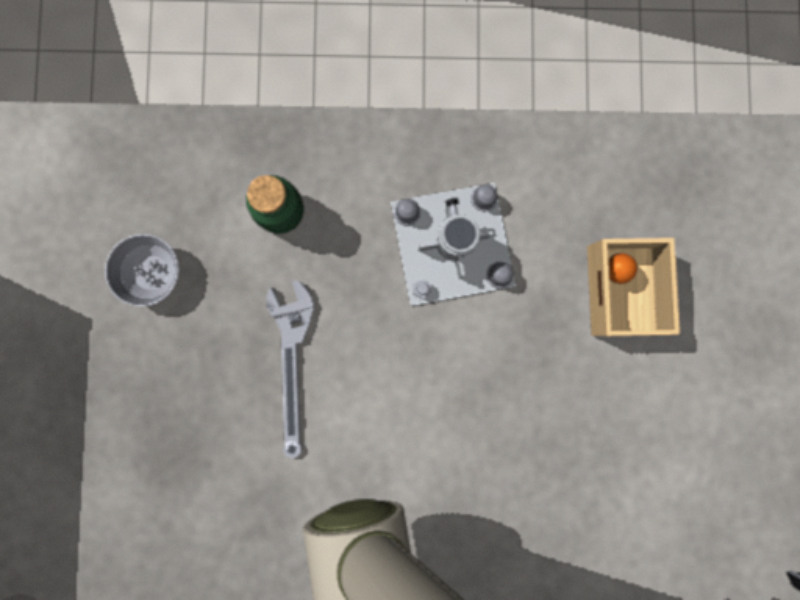

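The scene view shows the foot with its bare nut at (382,299), the wrench from head (500,350) to handle end (563,250), and the jar, bowl and crate clear of both. In the top view the bare nut is at (422,289), the plate corners are (391,201), (493,184), (519,288) and (411,305), the jaws are near (288,300) and the handle runs from (290,345) to (292,450).

```bash
cat > h.py <<'E'
from rig import ctrl,viewer,models
import numpy as np,cv2
def ray(r,u,v,z):
    f=192/np.tan(np.radians(r["vertical_fov"])/2);P=np.array(r["pose"])
    d=P[:3,:3]@[(u-r["cx"])/f,(v-r["cy"])/f,1];o=P[:3,3]
    return np.round((o+d*(z-o[2])/d[2])[:2],1)
def proj(r,p):
    f=192/np.tan(np.radians(r["vertical_fov"])/2);P=np.array(r["pose"])
    c=P[:3,:3].T@(np.array(p,float)-P[:3,3]);return c[:2]/c[2]*f+[r["cx"],r["cy"]]
def alpha():
    w,x,y,z=ctrl.sense()["ee_rot"];return np.arctan2(2*(x*y+w*z),1-2*(y*y+z*z))
def st():
    s=ctrl.sense();print(round(s["time_s"],2),np.round(s["eef_pos"],1),"a",round(np.degrees(alpha()),2),"F",np.round(s["force"],1),"j",np.round(s["joints"],2),"g",round(s["grip_width"],3),round(s["grip_force"],1))
def to(x,y,a=None):
    """tool-frame shift (mm) to world target, at current yaw; yaw rad to reach tool-x angle a deg"""
    s=ctrl.sense();A=alpha();d=np.array([x,y])-s["eef_pos"][:2]
    ex=np.array([np.cos(A),np.sin(A)]);ey=np.array([np.sin(A),-np.cos(A)])
    print("shift mm",np.round([d@ex,d@ey],1),"yaw",None if a is None else round((A-np.radians(a)),3))
E
python3 - <<'E'
from h import *
r=viewer.capture("top");k=1.5625
for n,u,v,z in[("nut",422,289,24),("c1",391,201,5),("c2",493,184,5),("c3",519,288,5),("c4",411,305,5),("hend",292,450,14),("h0",290,345,14),("jawL",270,295,16),("jawR",300,290,16),("worm",296,320,18),("jar",272,210,64)]:
    print(n,ray(r,u/k,v/k,z))
r=viewer.capture("scene")
for n,u,v,z in[("nut",382,297,24),("hend",563,250,14),("h0",520,325,14)]: print(n,ray(r,u/k,v/k,z))
r=viewer.capture("wrist");st();P=np.array(r["pose"]);print(np.round(P,3),r["vertical_fov"])
to(560,-40,0)
E
```

```text
nut [617.2 -52. ]
c1 [775.8   3.2]
c2 [ 809.2 -179.4]
c3 [ 622.6 -224.9]
c4 [590.4 -34. ]
hend [339.9 167.5]
h0 [518.3 175.2]
jawL [604.5 211.6]
jawR [613.8 159.8]
worm [561.5 165.2]
jar [743.6 202.3]
nut [617.1 -49.4]
hend [336.9 167.2]
h0 [522.7 179.5]
1.35 [ 205.3 -483.2  231.3] a 23.02 F [ 0.9 -0.5 -0.9] j [-1.39  0.31  1.5  -0.    1.33 -0.22] g 1.001 0.0
[[ 3.91000e-01 -8.73000e-01 -2.91000e-01  2.79846e+02]
 [-9.20000e-01 -3.71000e-01 -1.24000e-01 -4.50900e+02]
 [ 1.00000e-03  3.16000e-01 -9.49000e-01  3.74367e+02]
 [ 0.00000e+00  0.00000e+00  0.00000e+00  1.00000e+00]] 69.01624166760116
shift mm [ 499.8 -269.2] yaw 0.402
```

```bash
python3 -m pendant '0.055 -0.0235 0 0;0.055 -0.0235 0 0;0.055 -0.0235 0 0;0.055 -0.0235 0 0;0.055 -0.0235 0 0;0.055 -0.0235 0 0;0.055 -0.0235 0 0;0.055 -0.0235 0 0;0.055 -0.0235 0 0;0.055 -0.0235 0 0'; python3 - <<'E'
from h import *
st();r=viewer.capture("wrist");p=proj(r,[617,-50,21]);print(p)
im=r["color"][...,::-1]
cv2.imwrite("pics/c.png",cv2.resize(im,(800,600),interpolation=cv2.INTER_CUBIC))
for q in("nut","nut_center","foot_top"):print(q,models.boxes_of("wrist",q)[:2])
E
```

```text
time_s: 2.6
eef_pos: [620.8, -50.2, 231.4]
ee_rot: [0.0, 0.98, 0.2, 0.0]
force: [-0.7, -0.6, 0.6]
grip_width: 1.001
grip_force: 0.0
2.6 [620.8 -50.2 231.4] a 23.02 F [-0.7 -0.6  0.6] j [-0.27  0.53  1.17 -0.    1.43  0.9 ] g 1.001 0.0
[251.29692883 164.441902  ]
nut []
nut_center [{'at': [627.2, -50.3, 19.0], 'p': 0.66}]
foot_top [{'at': [712.6, -93.2, 6.8], 'p': 0.72}]
```

View pics/c.png

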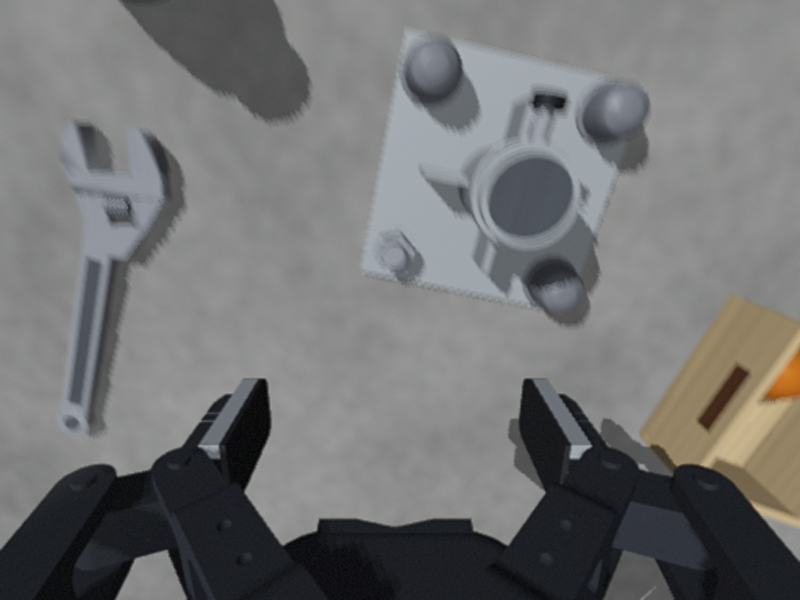

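Both show here: nut at about (395,252), plate near-left corner (363,270), wrench jaws (80,145) and (150,150), worm (118,209), handle end (73,422). I'll look at the nut and wrench closer, together in one picture.

```bash
python3 - <<'E'
from h import *
r=viewer.capture("wrist");im=r["color"][...,::-1]
a=cv2.resize(im[135:190,225:285],(480,440),interpolation=cv2.INTER_CUBIC)
b=cv2.resize(im[70:290,30:130],(270,594),interpolation=cv2.INTER_CUBIC)
o=np.zeros((600,760,3),np.uint8);o[:440,:480]=a;o[:594,485:755]=b
cv2.imwrite("pics/d.png",o)
E
```

```text
(no output)
```

View pics/d.png

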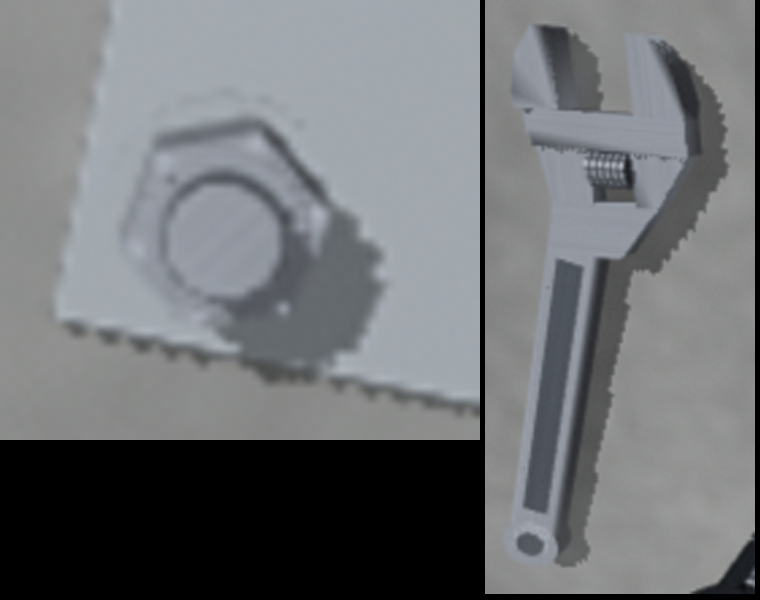

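```bash
cat > fit.py <<'E'
from h import *
from scipy.optimize import least_squares
def fitw(r,pts,hl=(),zb=0,x0=(605,185,0.3)):
    """pts: (u,v,[x,y,z] in mouth frame, z above underside); hl: pixel pts on handle axis top z=14"""
    def f(p):
        c,s=np.cos(p[2]),np.sin(p[2]);e=[]
        for u,v,q in pts:
            w=ray(r,u,v,zb+q[2]);e+=list(w-[p[0]+c*q[0]-s*q[1],p[1]+s*q[0]+c*q[1]])
        n=[-np.sin(p[2]+np.radians(165)),np.cos(p[2]+np.radians(165))]
        for u,v in hl:e.append((ray(r,u,v,zb+14)-p[:2])@n)
        return e
    o=least_squares(f,x0);return o.x,np.round(o.fun,1)
E
python3 - <<'E'
from fit import *
r=viewer.capture("wrist")
N=lambda X,Y:(225+X/8-.4,135+Y/8-.4)
print("stud",ray(r,*N(223,240),29))
q=np.array([ray(r,*N(*p),21) for p in((163,155),(250,142),(318,208),(282,308),(137,248))])
def f(p):
    d=q-p[:2];a=np.arctan2(d[:,1],d[:,0]);k=np.round((a-p[2])/(np.pi/3));t=p[2]+k*np.pi/3
    return (d-p[3]*np.c_[np.cos(t),np.sin(t)]).ravel()
for a0 in(0,.3,.6,.9):
    o=least_squares(f,[617,-50,a0,16]);print("hex",np.round(o.x[:2],1),np.degrees(o.x[2])%60,o.x[3],o.cost)
W=lambda X,Y:(30+(X-485)/2.7-.3,70+Y/2.7-.3)
x,e=fitw(r,[(*W(608,170),[-45,0,18]),(*W(627,35),[17,-15,16]),(*W(632,115),[-19.5,-15,16])],[W(570,262),W(535,511)])
print("mouth",np.round(x[:2],1),np.degrees(x[2]),e)
E
```

```text
stud [617.6 -52.6]
hex [617.3 -52.9] 3.7304977319618335 15.333890240185523 2.6563442280509864
hex [617.3 -52.9] 3.7304977383586477 15.333890240562546 2.6563442280509877
hex [617.3 -52.9] 3.7304977230504335 15.333890240569207 2.656344228050979
hex [617.3 -52.9] 3.7304977402051307 15.333890242723246 2.656344228050979
mouth [607.7 183. ] 18.35507348331897 [ 0.7 -1.  -1.  -0.7  0.3  1.4 -0.5  0.1]
```

```bash
python3 -m pendant '0 0 0 0.171;0 0 0 0.171;-0.0178 -0.0467 0.025 0;-0.0178 -0.0467 0.025 0;-0.0178 -0.0467 0.025 0;-0.0178 -0.0467 0.025 0;-0.0178 -0.0467 0.025 0;0 0 0 0' 0.7; python3 - <<'E'
from h import *
st();r=viewer.capture("wrist");im=r["color"][...,::-1]
cv2.imwrite("pics/e.png",cv2.resize(im,(800,600),interpolation=cv2.INTER_CUBIC))
E
```

```text
time_s: 3.9
eef_pos: [514.5, 177.0, 105.1]
ee_rot: [0.0, 1.0, 0.031, -0.002]
force: [-0.2, -0.3, 0.4]
grip_width: 0.703
grip_force: 0.0
3.9 [514.5 177.  105.1] a 3.54 F [-0.2 -0.3  0.4] j [0.12 0.49 1.6  0.   1.06 1.62] g 0.703 0.0
```

View pics/e.png

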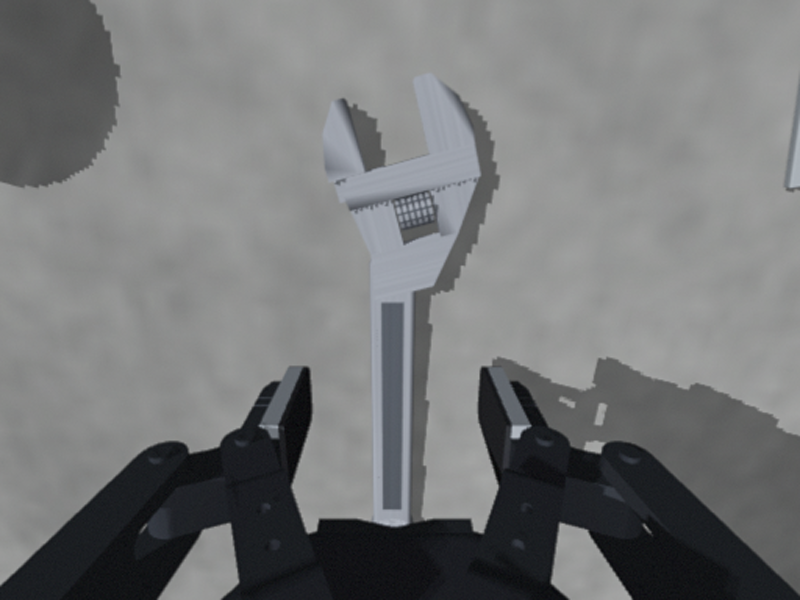

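The jaws point up the picture: fixed jaw face from (416,76) to (430,153), worm at (414,210), handle axis upright at column 393, centred between the fingers.

```bash
python3 - <<'E'
from fit import *
r=viewer.capture("wrist")
W=lambda X,Y:(X*.64-.2,Y*.64-.2)
x,e=fitw(r,[(*W(414,210),[-45,0,18]),(*W(416,76),[17,-15,16]),(*W(430,153),[-19.5,-15,16])],[W(393,303),W(393,400),W(393,510)])
print("mouth",np.round(x[:2],1),np.degrees(x[2]),e)
a=x[2]+np.radians(165);g=x[:2]+90*np.array([np.cos(a),np.sin(a)]);print(g)
to(*g,np.degrees(a)-180);to(*(x[:2]+90*np.array([np.cos(a),np.sin(a)])))
E
```

```text
mouth [610.3 182.7] 18.36243831309537 [-0.   0.6  0.1 -1.  -0.1  0.7  0.1  0.1  0.1]
[520.50478336 177.39273467]
shift mm [ 3.5 -2.1] yaw 0.0
shift mm [ 3.5 -2.1] yaw None
```

```bash
python3 -m pendant '0.001 -0.0015 0.035 0;0 0 0.035 0;0 0 0.021 0;0 0 0.008 0;0 0 0.004 0;0 0 0 0' 0.6; python3 - <<'E'
from h import *
st()
E
```

```text
time_s: 4.75
eef_pos: [518.3, 177.2, 4.0]
ee_rot: [-0.0, 1.0, 0.03, 0.001]
force: [0.3, 0.5, 0.3]
grip_width: 0.595
grip_force: 0.0
4.75 [518.3 177.2   4. ] a 3.4 F [0.3 0.5 0.3] j [ 0.12  0.64  1.65 -0.    0.84  1.63] g 0.595 0.0
```

```bash
python3 -m pendant '0 0 0.002 0;0 0 0 0;0 0 0 0;0 0 0 0;0 0 0 0;0 0 0 0' 0 80; python3 -m pendant '0 0 -0.015 0;0 0 -0.04 0;0 0 -0.03 0;0 0 0 0;0 0 0 0'; python3 - <<'E'
from h import *
st();r=viewer.capture("wrist");im=r["color"][...,::-1]
cv2.imwrite("pics/f.png",cv2.resize(im,(800,600),interpolation=cv2.INTER_CUBIC));st()
E
```

```text
time_s: 5.5
eef_pos: [518.0, 177.7, 2.1]
ee_rot: [-0.0, 1.0, 0.03, 0.001]
force: [-1.3, 0.1, 4.6]
grip_width: 0.277
grip_force: 80.5
time_s: 6.12
eef_pos: [516.8, 177.4, 85.0]
ee_rot: [0.0, 1.0, 0.03, -0.001]
force: [-0.3, -0.8, -6.7]
grip_width: 0.28
grip_force: 81.2
6.12 [516.8 177.4  85. ] a 3.43 F [-0.3 -0.8 -6.7] j [ 0.12  0.52  1.61 -0.    1.02  1.63] g 0.28 81.2
6.17 [516.7 177.4  84.7] a 3.43 F [ 0.2  1.  -7.4] j [ 0.12  0.52  1.61 -0.    1.02  1.63] g 0.28 81.2
```

View pics/f.png

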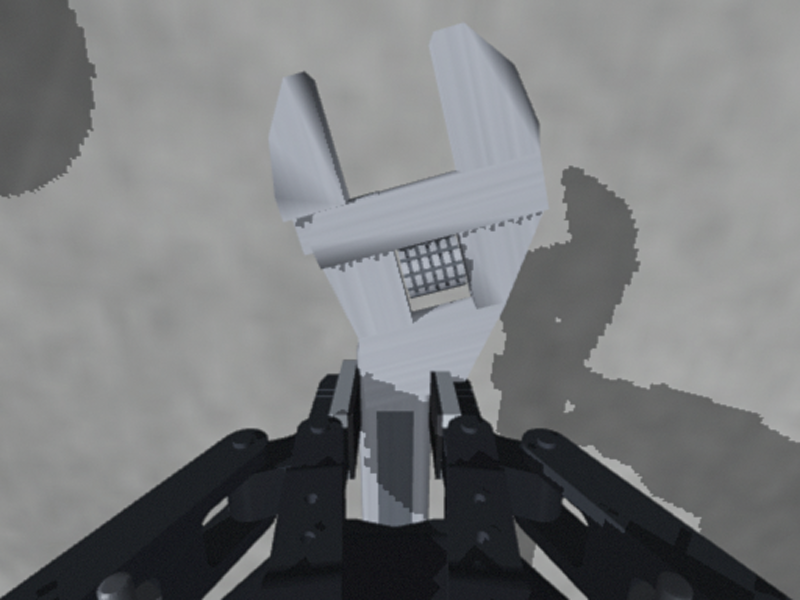

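The wrench is lifted level: fixed jaw face from (431,40) to (458,170), worm at (432,263), moving jaw at (310,80)–(345,200).

```bash
cat > tgt.py <<'E'
from fit import *
def plan(mx,my,mth,nx=617.4,ny=-52.7,nth=3.7,ox=.5,oy=2.2):
    """mouth pose in tool -> TCP world target, tool yaw"""
    T=ctrl.sense()["eef_pos"][:2];A=alpha();d=np.array([mx,my])-T
    dth=np.radians(nth)-mth;c,s=np.cos(dth),np.sin(dth);R=np.array([[c,-s],[s,c]])
    t=np.radians(nth);m=np.array([nx,ny])-[np.cos(t)*ox-np.sin(t)*oy,np.sin(t)*ox+np.cos(t)*oy]
    tt=m-R@d;a=A+dth;d2=tt-T;ex=np.array([np.cos(a),np.sin(a)]);ey=np.array([np.sin(a),-np.cos(a)])
    print("mouth in world tgt",m,"TCP tgt",np.round(tt,1),"yaw",round(-dth,4),"then shift mm",np.round([d2@ex,d2@ey],1))
E
python3 - <<'E'
from tgt import *
r=viewer.capture("wrist");st()
W=lambda X,Y:(X*.64-.2,Y*.64-.2)
x,e=fitw(r,[(*W(432,262),[-45,0,18]),(*W(458,170),[-19.5,-15,16])],[W(395,412),W(395,510)],zb=82.6)
print("mouth",np.round(x[:2],1),np.degrees(x[2]),e)
x2,e=fitw(r,[(*W(432,262),[-45,0,18]),(*W(431,40),[17,-15,16]),(*W(458,170),[-19.5,-15,16])],[W(395,412),W(395,510)],zb=82.6)
print("mouth",np.round(x2[:2],1),np.degrees(x2[2]),e)
plan(*x2)
E
```

```text
6.22 [516.8 177.4  84.7] a 3.42 F [-0.3 -0.4 -6.8] j [ 0.12  0.52  1.61 -0.    1.02  1.63] g 0.276 81.2
mouth [607.9 184.6] 19.089118477845737 [ 1.1 -0.3 -1.2  0.4  0.3 -0.2]
mouth [606.7 184.2] 18.916257646615897 [ 2.3  0.  -2.4 -0.6  0.   0.7  0.2 -0.1]
mouth in world tgt [617.04301327 -54.92768051] TCP tgt [528.5 -37.9] yaw 0.2656 then shift mm [ 55.4 208.3]
```

```bash
python3 -m pendant '0 0 0 0.13;0 0 0 0.13;0.0139 0.0521 0 0;0.0139 0.0521 0 0;0.0139 0.0521 0 0;0.0139 0.0521 0 0;0 0 0.03 0;0 0 0.004 0;0 0 0 0;0 0 0 0'; python3 - <<'E'
from h import *
st();r=viewer.capture("wrist");im=r["color"][...,::-1]
cv2.imwrite("pics/g.png",cv2.resize(im[:235,100:413],(799,600),interpolation=cv2.INTER_CUBIC));st()
E
```

```text
time_s: 7.48
eef_pos: [531.2, -37.3, 53.1]
ee_rot: [0.0, 0.995, -0.099, 0.001]
force: [0.4, -0.3, -4.5]
grip_width: 0.281
grip_force: 81.9
7.47 [531.2 -37.3  53.1] a -11.41 F [ 0.4 -0.3 -4.5] j [-0.29  0.54  1.68  0.    0.93  1.48] g 0.281 81.9
7.53 [531.2 -37.4  53.1] a -11.42 F [-0.   0.9 -6.6] j [-0.29  0.54  1.68  0.    0.93  1.48] g 0.28 81.9
```

View pics/g.png

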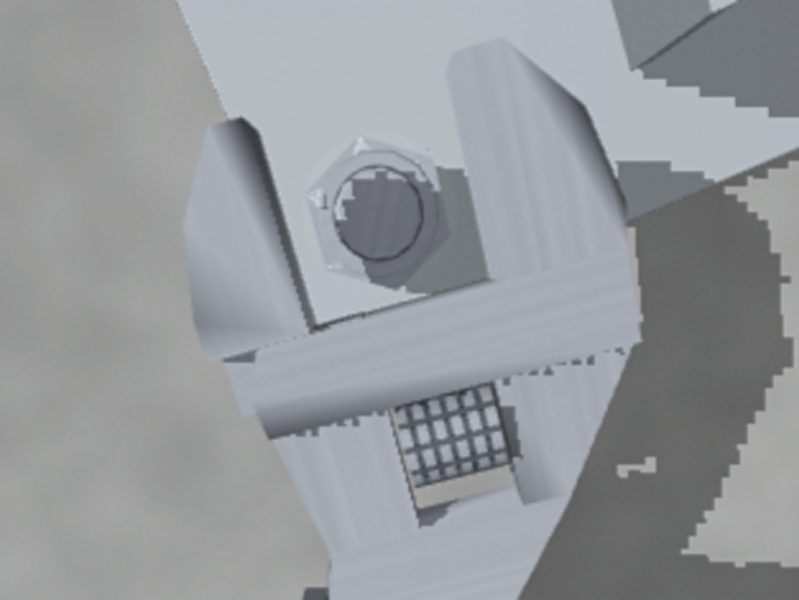

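Seen through the open jaws: stud at (380,213), nut corner forward at (360,143), fixed jaw face (450,75)–(490,278), throat (315,328)–(490,280), worm about (452,435).

```bash
python3 - <<'E'
from tgt import *
r=viewer.capture("wrist");st();k=799/313
W=lambda X,Y:(100+X/k-.3,Y/k-.3)
print("stud",ray(r,*W(380,213),29))
q=np.array([ray(r,*W(*p),21) for p in((360,143),(437,172),(447,230),(400,288),(333,270),(311,200))])
def f(p):
    d=q-p[:2];a=np.arctan2(d[:,1],d[:,0]);t=p[2]+np.round((a-p[2])/(np.pi/3))*np.pi/3
    return (d-p[3]*np.c_[np.cos(t),np.sin(t)]).ravel()
n=least_squares(f,[617,-52,0.06,16]);print("hex",np.round(n.x,2),np.degrees(n.x[2]),np.round(n.fun,1))
z=51+16
A,B,C,D=[ray(r,*W(*p),z) for p in((454,95),(490,278),(315,328),(258,135))]
print("fixed dir",np.degrees(np.arctan2(*(A-B)[::-1])),"throat normal",np.degrees(np.arctan2(*(B-C)[::-1]))+90,"move dir",np.degrees(np.arctan2(*(D-C)[::-1])),"gap",np.linalg.norm(B-C),B,C)
t=np.arctan2(*(A-B)[::-1]);ex=np.array([np.cos(t),np.sin(t)]);ey=np.array([-ex[1],ex[0]])
m=B+19.5*ex+15*ey;print("mouth from corner",m)
w=ray(r,*W(452,435),51+18);print("mouth from worm",w+45*ex)
print("nut in mouth frame: y",(n.x[:2]-(A+B)/2)@ey-15,"x",(n.x[:2]-(B+C)/2)@ex-19.5)
print("hex in",)
plan(*m,t,n.x[0],n.x[1],np.degrees(n.x[2]))
E
```

```text
7.58 [531.1 -37.5  53. ] a -11.42 F [ 0.1 -0.1 -6.7] j [-0.29  0.54  1.68 -0.    0.93  1.48] g 0.277 81.9
stud [617.6 -52.2]
hex [ 6.1678e+02 -5.2280e+01  7.0000e-02  1.6090e+01] 3.9296681039285195 [ 0.4  0.4 -1.9 -1.   1.6  0.  -0.  -0.1 -0.   0.1 -0.1  0.5]
fixed dir 2.7356016991131353 throat normal 4.123907560315516 move dir 3.7313969991604443 gap 31.98280788173545 [601.8 -69.1] [599.5 -37.2]
mouth from corner [620.56187125 -53.18641501]
mouth from worm [620.74871853 -55.55227966]
nut in mouth frame: y 1.0823912630252472 x -3.3436885210659923
hex in
mouth in world tgt [616.43527902 -54.51242692] TCP tgt [526.7 -40.7] yaw -0.0208 then shift mm [-3.8  3.9]
```

```bash
python3 -m pendant '-0.0037 0.0008 0 0;0 0 0.02 0;0 0 0.01 0;0 0 0.006 0;0 0 0 0'; python3 -m pendant '0 0 0.004 0;0 0 0.004 0;0 0 0 0'
```

```text
time_s: 8.2
eef_pos: [526.9, -37.8, 16.2]
ee_rot: [-0.0, 0.995, -0.1, -0.0]
force: [0.9, -0.7, -5.9]
grip_width: 0.274
grip_force: 81.8
time_s: 8.57
eef_pos: [526.8, -37.8, 8.0]
ee_rot: [-0.0, 0.995, -0.1, -0.0]
force: [0.3, 0.5, -6.1]
grip_width: 0.281
grip_force: 81.9
```

```bash
python3 -m pendant '0 0 0.001 0;0 0 0 0'; python3 -m pendant '0 0 0 0;0 0 0 0;0 0 0 0;0 0 -0.02 0;0 0 -0.04 0;0 0 -0.03 0;0 0 0 0' 0.5; python3 - <<'E'
from h import *
st();r=viewer.capture("wrist");im=r["color"][...,::-1]
cv2.imwrite("pics/i.png",cv2.resize(im[:260,80:427],(800,600),interpolation=cv2.INTER_CUBIC));st()
E
```

```text
time_s: 8.82
eef_pos: [527.0, -37.9, 7.3]
ee_rot: [0.0, 0.995, -0.1, 0.0]
force: [-0.4, 1.3, -6.9]
grip_width: 0.278
grip_force: 81.9
time_s: 9.7
eef_pos: [528.1, -38.1, 99.4]
ee_rot: [0.0, 0.995, -0.1, 0.002]
force: [-0.9, 0.5, -0.6]
grip_width: 0.498
grip_force: 0.0
9.7 [528.1 -38.1  99.4] a -11.47 F [-0.9  0.5 -0.6] j [-0.29  0.46  1.65 -0.    1.02  1.48] g 0.498 0.0
9.75 [527.2 -37.9  97.8] a -11.47 F [-0.   0.4  0.2] j [-0.29  0.46  1.66  0.    1.02  1.48] g 0.502 0.0
```

View pics/i.png

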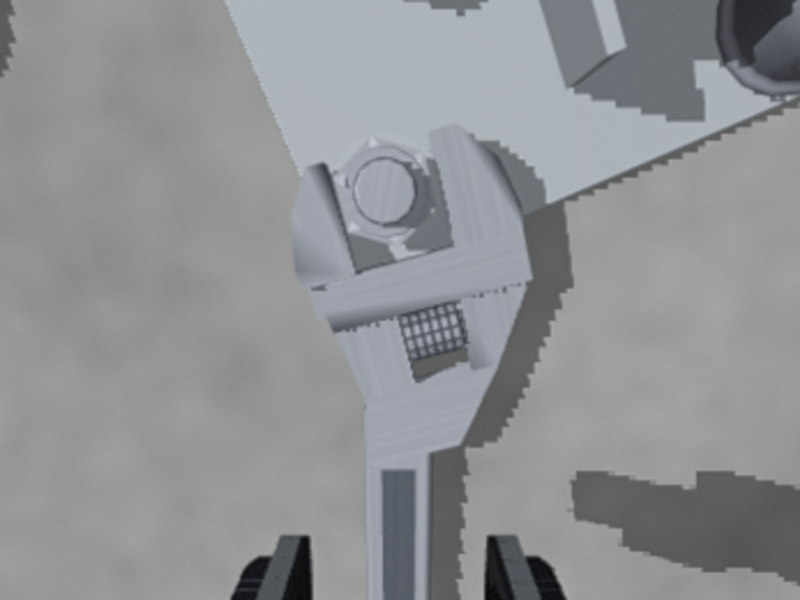

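The nut lies between the open jaws (stud (387,190), throat line (357,272)–(455,245), fixed face (435,135)–(455,245)), worm at (434,332); the throat stands a few mm off the nut. Next comes the worm.

```bash
python3 - <<'E'
from tgt import *
r=viewer.capture("wrist");st();k=800/347
W=lambda X,Y:(80+X/k-.3,Y/k-.3)
print("stud",ray(r,*W(387,190),29))
A,B,C=[ray(r,*W(*p),20.5) for p in((438,150),(455,245),(357,272))]
t=np.arctan2(*(A-B)[::-1]);t2=np.arctan2(*(B-C)[::-1])+np.pi/2;print("th",np.degrees([t,t2]))
h=[ray(r,*W(*p),16) for p in((398,475),(397,590))];print("handle ang",np.degrees(np.arctan2(*(h[1]-h[0])[::-1])))
t=np.radians(3.6);ex=np.array([np.cos(t),np.sin(t)]);ey=np.array([-ex[1],ex[0]])
n=ray(r,*W(387,190),29)
print("nut in mouth x",(n-(B+C)/2)@ex-19.5,"y",(n-(A+B)/2)@ey-15,"gap",(C-B)@ey)
w=ray(r,*W(434,332),21.5);print("worm",w, "mouth~",w+45*ex)
A=np.radians(3.6);s=ctrl.sense()
d=w-9*ex-s["eef_pos"][:2];print("start shift after yaw",d@ex,d@[ex[1],-ex[0]],"yaw",alpha()-A)
E
```

```text
9.8 [526.7 -37.8  96.9] a -11.47 F [-1.  -0.1 -0.5] j [-0.29  0.47  1.66  0.    1.02  1.48] g 0.501 0.0
stud [616.4 -52.1]
th [0.58662571 3.42679316]
handle ang 168.0754760623881
nut in mouth x 2.1641212172505213 y 2.840384202616537 gap 33.459673768562894
worm [569.2 -58.6] mouth~ [614.11120278 -55.77442662]
start shift after yaw 32.100183879380765 23.44513790209119 yaw -0.2630783279743617
```

```bash
python3 -m pendant '0 0 0 -0.1315;0 0 0 -0.1315;0.016 0.0117 0 0;0.016 0.0117 0.02 0;0 0 0.03 0;0 0 0.016 0;0 0 0 0;0 0 0 0' 0 40; python3 - <<'E'
from h import *
st();to(560.2,-59.2,3.6)
E
python3 -m pendant '0 0 0.004 0;0 0 0 0'; python3 -m pendant '0 0 0.002 0;0 0 0 0'
```

```text
time_s: 10.8
eef_pos: [560.8, -59.2, 32.1]
ee_rot: [0.0, 1.0, 0.031, 0.001]
force: [-0.7, 0.4, 0.4]
grip_width: -0.0
grip_force: 0.0
10.8 [560.8 -59.2  32.1] a 3.61 F [-0.7  0.4  0.4] j [-0.31  0.63  1.59  0.    0.93  1.19] g -0.0 0.0
shift mm [-0.6 -0.1] yaw 0.0
time_s: 11.05
eef_pos: [560.4, -59.2, 27.5]
ee_rot: [0.0, 1.0, 0.031, 0.0]
force: [0.7, -0.6, 0.1]
grip_width: 0.002
grip_force: 0.0
time_s: 11.3
eef_pos: [560.3, -59.2, 25.2]
ee_rot: [-0.0, 1.0, 0.031, -0.0]
force: [-0.1, -0.5, -0.6]
grip_width: 0.002
grip_force: 0.0
```

```bash
for i in 1 ; do python3 -m pendant '0 0 0.0015 0;0 0 0 0' | egrep 'eef|force'; python3 -m pendant '0 0 0.001 0;0 0 0 0'| egrep 'eef|force';  done
```

```text
eef_pos: [560.3, -59.2, 23.7]
force: [-0.2, 0.2, -0.3]
grip_force: 0.0
eef_pos: [560.4, -59.2, 22.8]
force: [-0.9, -0.2, 1.1]
grip_force: 0.2
```

```bash
python3 -m pendant '0 0 0.0005 0;0 0 0 0' | egrep 'eef|force'; python3 -m pendant '0 0 0.0005 0;0 0 0 0'| egrep 'eef|force'
```

```text
eef_pos: [560.5, -59.2, 22.6]
force: [-1.6, -0.4, 3.9]
grip_force: 1.9
eef_pos: [560.6, -59.2, 22.4]
force: [-3.1, 0.6, 7.6]
grip_force: 3.9
```

```bash
python3 -m pendant '0 0 0.0006 0;0 0 0 0' | egrep 'eef|force'; python3 -m pendant '0.002 0 0 0;0.003 0 0 0;0.003 0 0 0'| egrep 'eef|force'
```

```text
eef_pos: [560.6, -59.2, 22.2]
force: [-3.5, 0.9, 11.5]
grip_force: 6.1
eef_pos: [566.5, -58.6, 22.1]
force: [-18.5, 0.3, 24.3]
grip_force: 12.9
```

```bash
python3 -m pendant '0 0 -0.0014 0;0 0 0 0' | egrep 'eef|force'
```

```text
eef_pos: [566.8, -58.6, 22.7]
force: [-9.5, -0.5, 10.2]
grip_force: 5.4
```

```bash
python3 - <<'E'
from h import *
st();r=viewer.capture("wrist");im=r["color"][...,::-1]
cv2.imwrite("pics/j.png",cv2.resize(im[:345,56:470],(720,600),interpolation=cv2.INTER_CUBIC));st()
E
```

```text
13.18 [566.8 -58.6  22.7] a 3.62 F [-9.5 -0.5 10.2] j [-0.31  0.65  1.57 -0.    0.92  1.2 ] g 0.005 5.4
13.22 [566.8 -58.6  22.7] a 3.62 F [-9.5 -0.1  9.7] j [-0.31  0.65  1.57 -0.    0.92  1.2 ] g 0.003 5.4
```

View pics/j.png

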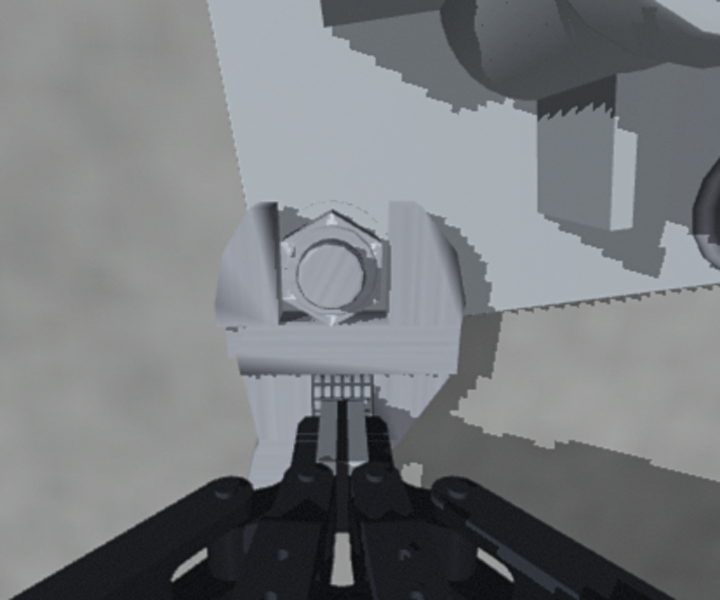

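The jaws straddle the nut squarely: flats at columns 285 and 388, moving jaw at 278, and the throat has come up to the nut's rear corner (332,325). The fingertip rests on the worm at (340,400). I'll keep dragging in small steps and watch the press.

```bash
python3 -m pendant '0.0015 0 0 0;0.0015 0 0 0' | egrep 'eef|force'; python3 -m pendant '0.0015 0 0 0;0.0015 0 0 0' | egrep 'eef|force'
```

```text
eef_pos: [569.7, -58.4, 22.8]
force: [-10.4, -1.0, 11.2]
grip_force: 6.0
eef_pos: [572.8, -58.2, 22.8]
force: [-10.4, 0.1, 12.2]
grip_force: 6.0
```

```bash
python3 -m pendant '0.002 0 0 0;0.002 0 0 0' | egrep 'eef|force'; python3 -m pendant '0.0015 0 0 0;0.0015 0 0 0' | egrep 'eef|force'; python3 -m pendant '0 0 -0.006 0;-0.009 0 0 0;-0.009 0 0 0;0 0 0.0035 0;0 0 0 0' | egrep 'eef|force'
```

```text
eef_pos: [576.8, -58.0, 22.8]
force: [-11.1, 0.8, 12.4]
grip_force: 6.0
eef_pos: [579.7, -57.8, 22.8]
force: [-10.4, 0.2, 12.3]
grip_force: 5.9
eef_pos: [563.2, -59.0, 24.7]
force: [0.6, -0.2, 0.2]
grip_force: 0.0
```

```bash
python3 -m pendant '0 0 0.0025 0;0 0 0 0' | egrep 'eef|force'; python3 -m pendant '0.001 0 0 0;0.0015 0 0 0' | egrep 'eef|force'
```

```text
eef_pos: [563.4, -59.0, 22.4]
force: [0.1, -0.1, 0.1]
grip_force: 0.0
eef_pos: [565.1, -58.8, 22.4]
force: [-9.2, -1.5, 4.2]
grip_force: 3.0
```

```bash
python3 -m pendant '0 0 -0.003 0;0.003 0 0 0;0 0 0.002 0;0 0 0 0' | egrep 'eef|force'; python3 -m pendant '0 0 0.001 0;0 0 0 0' | egrep 'eef|force'
```

```text
eef_pos: [568.8, -58.6, 23.3]
force: [-0.4, 0.4, 0.7]
grip_force: 0.0
eef_pos: [568.9, -58.7, 23.0]
force: [-1.7, 0.3, 5.5]
grip_force: 2.3
```

```bash
python3 -m pendant '0 0 0.0007 0;0 0 0 0' | egrep 'eef|force'; python3 -m pendant '0.0015 0 0 0;0.0015 0 0 0' | egrep 'eef|force'
```

```text
eef_pos: [569.0, -58.7, 22.9]
force: [-4.2, 1.5, 9.8]
grip_force: 5.1
eef_pos: [570.8, -58.5, 22.8]
force: [-11.2, -0.1, 14.6]
grip_force: 7.4
```

```bash
python3 -m pendant '0.002 0 -0.0001 0;0.002 0 0 0' | egrep 'eef|force'; python3 -m pendant '0.002 0 0 0;0.002 0 0 0' | egrep 'eef|force';  python3 -m pendant '0.002 0 0 0;0.002 0 0 0' | egrep 'eef|force'
```

```text
eef_pos: [574.7, -58.2, 22.8]
force: [-11.4, 0.5, 14.1]
grip_force: 7.1
eef_pos: [578.6, -58.0, 22.8]
force: [-11.9, 0.4, 14.6]
grip_force: 7.1
eef_pos: [582.5, -57.7, 22.8]
force: [-11.0, 0.6, 13.6]
grip_force: 7.0
```

```bash
python3 -m pendant '0 0 -0.004 0;-0.014 0 0 0;0 0 0.003 0;0 0 0.001 0;0 0 0 0' | egrep 'eef|force'; python3 -m pendant '0.002 0 0 0;0.002 0 0 0' | egrep 'eef|force'
```

```text
eef_pos: [569.8, -58.6, 22.8]
force: [-9.1, -1.0, 11.7]
grip_force: 6.5
eef_pos: [573.1, -58.3, 22.8]
force: [-11.8, -0.1, 15.6]
grip_force: 7.9
```

```bash
python3 -m pendant '0.002 0 -0.0001 0;0.002 0 0 0;0.002 0 0 0;0.002 0 0 0;0.002 0 0 0' | egrep 'eef|force'; python3 -m pendant '0.002 0 0 0;0 0 -0.004 0;-0.015 0 0 0;0 0 0.003 0;0 0 0.001 0;0 0 0 0' | egrep 'eef|force'; python3 -m pendant '0.002 0 0 0;0.002 0 0 0' | egrep 'eef|force'
```

```text
eef_pos: [582.8, -57.2, 22.7]
force: [-11.1, 3.1, 15.7]
grip_force: 7.6
eef_pos: [571.1, -58.7, 22.8]
force: [-7.0, -0.1, 11.9]
grip_force: 6.0
eef_pos: [574.2, -58.3, 22.8]
force: [-11.9, -0.4, 15.1]
grip_force: 7.7
```

```bash
python3 -m pendant '0.002 0 -0.0002 0;0.002 0 0 0;0.002 0 0 0;0.002 0 0 0;0.0015 0 0 0' | egrep 'eef|force'; python3 -m pendant '0 0 -0.004 0;-0.014 0 0 0;0 0 0.003 0;0 0 0.001 0;0 0 0 0' | egrep 'eef|force'; python3 -m pendant '0.002 0 0 0;0.002 0 0 0' | egrep 'eef|force'
```

```text
eef_pos: [583.4, -57.2, 22.7]
force: [-11.1, 2.3, 15.3]
grip_force: 6.9
eef_pos: [570.9, -58.7, 22.9]
force: [-5.4, -0.4, 10.6]
grip_force: 4.9
eef_pos: [573.7, -58.3, 22.8]
force: [-12.6, 0.7, 13.6]
grip_force: 7.1
```

```bash
python3 -m pendant '0.002 0 0 0;0.002 0 0 0;0.002 0 0 0;0.002 0 0 0;0.0015 0 0 0' | egrep 'eef|force|time'; python3 - <<'E'
from h import *
r=viewer.capture("wrist");im=r["color"][...,::-1]
cv2.imwrite("pics/k.png",cv2.resize(im[90:260,160:360],(700,595),interpolation=cv2.INTER_CUBIC));st()
E
```

```text
time_s: 21.98
eef_pos: [582.8, -57.2, 22.8]
force: [-13.3, 2.4, 16.0]
grip_force: 7.6
22.02 [582.9 -57.2  22.7] a 3.62 F [-12.4   2.3  15.5] j [-0.3   0.68  1.52 -0.    0.95  1.21] g -0.005 7.5
```

View pics/k.png

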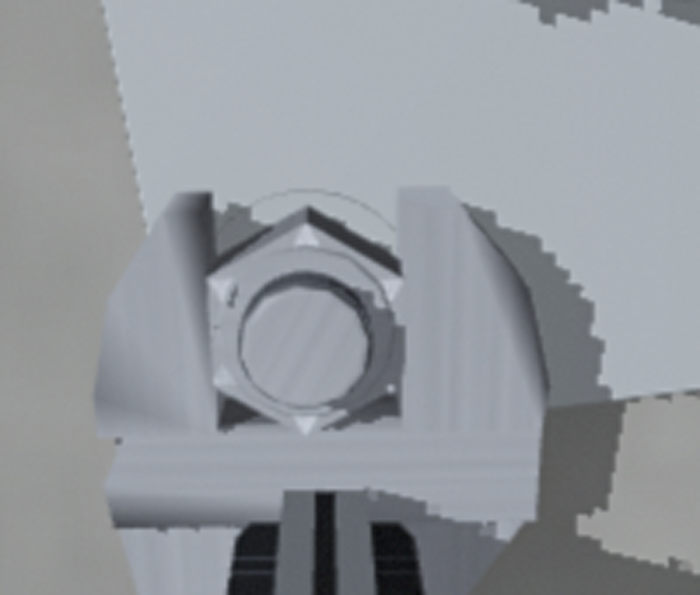

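The jaw faces at columns 211 and 401 now meet the nut's flats (208–402), and its rear corner is at the throat (305,432). Two more strokes will make sure the jaws are home.

```bash
python3 -m pendant '0 0 -0.004 0;-0.014 0 0 0;0 0 0.003 0;0 0 0.0008 0;0 0 0 0' | egrep 'eef|force'; python3 -m pendant '0.002 0 0 0;0.002 0 0 0;0.002 0 0 0' | egrep 'eef|force';python3 -m pendant '0.002 0 0 0;0.002 0 0 0;0.002 0 0 0;0.0015 0 0 0' | egrep 'eef|force'
python3 -m pendant '0 0 -0.004 0;-0.014 0 0 0;0 0 0.003 0;0 0 0.001 0;0 0 0 0' | egrep 'eef|force'; python3 -m pendant '0.002 0 0 0;0.002 0 0 0;0.002 0 0 0' | egrep 'eef|force';python3 -m pendant '0.002 0 0 0;0.002 0 0 0;0.002 0 0 0;0.0015 0 0 0' | egrep 'eef|force|time'
```

```text
eef_pos: [570.3, -58.7, 23.0]
force: [-5.5, 0.0, 8.1]
grip_force: 4.1
eef_pos: [574.4, -58.2, 22.8]
force: [-15.7, -1.8, 14.8]
grip_force: 7.8
eef_pos: [580.5, -57.6, 22.6]
force: [-22.6, -2.2, 19.5]
grip_force: 10.1
eef_pos: [570.0, -58.7, 23.0]
force: [-4.0, 0.2, 7.9]
grip_force: 4.0
eef_pos: [572.5, -58.4, 22.7]
force: [-25.0, -3.2, 21.7]
grip_force: 10.6
time_s: 25.02
eef_pos: [578.3, -57.7, 22.5]
force: [-31.8, -3.6, 25.6]
grip_force: 13.0
```

```bash
python3 -m pendant '0 0 -0.04 0;-0.0444 -0.006 0 0;-0.0444 -0.006 0 0;-0.0444 -0.006 0 0;0 0 0 -0.187;0 0 0 -0.187;0 0 0 -0.187;0 0 0 -0.187;0 0 0 -0.187;0 0 0 -0.187' | egrep 'eef|force'; python3 -m pendant '0 0 0 -0.187;0 0 0 0;0 0 0 0'|egrep force; python3 - <<'E'
from fit import *
st();to(444.4,-48.4,78.7)
for c in("wrist","top"):
    r=viewer.capture(c)
    for q in("handle","wrench","nut","mouth"):print(c,q,[(np.round(d["at"]).tolist(),round(d["p"],2)) for d in models.boxes_of(c,q)[:2]])
# handle direction from top view: threshold-free: Canny + Hough lines near the handle
im=cv2.imread;r=viewer.capture("wrist");g=cv2.cvtColor(r["color"],cv2.COLOR_RGB2GRAY)
L=cv2.HoughLinesP(cv2.Canny(g,40,120),1,np.pi/360,40,minLineLength=50,maxLineGap=8)
n=np.array([617,-52.3])
for l in (L[:,0] if L is not None else[]):
    a,b=ray(r,l[0],l[1],13),ray(r,l[2],l[3],13);d=(b-a)/np.linalg.norm(b-a);ang=np.degrees(np.arctan2(d[1],d[0]))%180
    if 150<ang<180:print("line",round(ang,1),"off nut",round(np.cross(d,n-a)*(1 if d[0]<0 else -1),1),a,b)
E
```

```text
eef_pos: [449.7, -48.3, 62.5]
force: [-0.4, 0.1, -0.4]
grip_force: 0.0
force: [0.3, 0.8, 0.0]
grip_force: 0.0
26.65 [449.1 -48.2  62.5] a 78.39 F [0.3 0.8 0. ] j [-0.37  0.38  1.91  0.    0.85 -0.16] g 0.004 0.0
shift mm [-1.1 -4.6] yaw -0.005
wrist handle [([534.0, -33.0, 16.0], 0.57)]
wrist wrench [([532.0, -30.0, 16.0], 0.89)]
wrist nut [([608.0, -49.0, 18.0], 0.83)]
wrist mouth []
top handle [([576.0, -38.0, 15.0], 0.88)]
top wrench [([574.0, -44.0, 14.0], 0.9)]
top nut [([618.0, -52.0, 22.0], 0.65)]
top mouth [([574.0, -43.0, 22.0], 0.81)]
line 169.2 off nut -8.0 [377.3 -14.7] [448.6 -28.3]
line 169.4 off nut 13.1 [467.3 -11. ] [561.5 -28.6]
line 169.5 off nut 14.8 [371.7   8.3] [548.5 -24.5]
line 169.7 off nut -10.6 [456.4 -33.8] [498.7 -41.5]
line 168.6 off nut -22.0 [366.4 -24.4] [407.7 -32.7]
line 171.0 off nut -15.0 [408.  -34.4] [444.6 -40.2]
line 169.9 off nut -6.2 [489.9 -35.9] [526.9 -42.5]
line 166.6 off nut -27.9 [451.9 -41.6] [495.9 -52.1]
line 168.6 off nut 10.1 [429.3  -4.1] [466.4 -11.6]<stdin>:12: DeprecationWarning: Arrays of 2-dimensional vectors are deprecated. Use arrays of 3-dimensional vectors instead. (deprecated in NumPy 2.0)
```

```bash
python3 -m pendant '-0.001 -0.0046 0 0;0 0 0.03 0;0 0 0.02 0;0 0 0.006 0;0 0 0 0;0 0 0 0' | egrep 'eef|force'; python3 -m pendant '0.003 0 0 0;0 0 0 0' | egrep 'eef|force'; python3 -m pendant '0.001 0 0 0;0.001 0 0 0;0 0 0 0' | egrep 'eef|force'
```

```text
eef_pos: [444.5, -48.4, 7.2]
force: [0.3, -0.2, -0.1]
grip_force: 0.0
eef_pos: [444.8, -45.1, 6.8]
force: [-0.3, 0.8, -0.2]
grip_force: 0.0
eef_pos: [445.1, -43.5, 6.6]
force: [-0.9, -3.8, 2.4]
grip_force: 1.8
```

```bash
python3 -m pendant '0.0045 -0.0006 0 0.026;0.0089 -0.0011 0 0.0524;0.0089 -0.0011 0 0.0524;0.0089 -0.0011 0 0.0524;0.0089 -0.0011 0 0.0524' | egrep 'eef|force'; python3 -m pendant '0.0089 -0.0011 0 0.0524;0.0045 -0.0006 0 0.026;0 0 0 0' | egrep 'eef|force|time';  python3 - <<'E'
from h import *
st();d=np.array(ctrl.sense()["eef_pos"][:2])-[617,-52.3];print(np.hypot(*d),np.degrees(np.arctan2(d[1],d[0])))
E
```

```text
eef_pos: [451.8, -3.3, 6.5]
force: [-1.0, -3.3, 3.1]
grip_force: 2.0
time_s: 29.58
eef_pos: [456.1, 9.6, 6.4]
force: [-0.1, -0.2, 0.8]
grip_force: 0.0
29.57 [456.1   9.6   6.4] a 60.63 F [-0.1 -0.2  0.8] j [-0.24  0.5   1.93  0.    0.72  0.28] g 0.001 0.0
172.44117290128793 158.95797919801265
```

```bash
cat > chk.py <<'E'
from h import *
import sys
s=ctrl.sense();A=alpha();f=-(s["force"][0]*np.cos(A)+s["force"][1]*np.sin(A))
d=np.array(s["eef_pos"][:2])-[617,-52.3];print(round(s["time_s"],2),"F",round(f,1),"turn",round(177.1-np.degrees(np.arctan2(d[1],d[0])),2),"R",round(d@[np.sin(A),-np.cos(A)],1))
sys.exit(f>5.3)
E
c(){ python3 chk.py; }
p(){ :; }
python3 -m pendant '0.0059 -0.0007 0 0.035;0.0059 -0.0007 0 0.035;0 0 0 0'>/dev/null; c &&
python3 -m pendant '0.0013 -0.0002 0 0.0077'>/dev/null; c && python3 -m pendant '0.0013 -0.0002 0 0.0077'>/dev/null && c && python3 -m pendant '0.0013 -0.0002 0 0.0077'>/dev/null && c && python3 -m pendant '0.0013 -0.0002 0 0.0077'>/dev/null && c && python3 -m pendant '0.0013 -0.0002 0 0.0077'>/dev/null && c && python3 -m pendant '0.0013 -0.0002 0 0.0077'>/dev/null && c
```

```text
29.95 F -0.8 turn 22.01 R -170.4
29.95 F -0.8 turn 22.01 R -170.4False
False
```

```bash
sed -i 's/sys.exit(f>5.3)/sys.exit(int(f>5.3))/' chk.py
c(){ python3 chk.py; }
python3 -m pendant '0.0012 -0.0002 0 0.007'>/dev/null; c && python3 -m pendant '0.0012 -0.0001 0 0.007'>/dev/null && c && python3 -m pendant '0.0012 -0.0001 0 0.007'>/dev/null && c && python3 -m pendant '0.0012 -0.0001 0 0.007'>/dev/null && c && python3 -m pendant '0.0012 -0.0002 0 0.007'>/dev/null && c && python3 -m pendant '0.0012 -0.0001 0 0.007'>/dev/null && c && python3 -m pendant '0.0012 -0.0001 0 0.007'>/dev/null && c && python3 -m pendant '0.0012 -0.0002 0 0.007'>/dev/null && c && python3 -m pendant '0.0012 -0.0001 0 0.007'>/dev/null && c && python3 -m pendant '0.0012 -0.0001 0 0.007'>/dev/null && c
```

```text
30.07 F 2.4 turn 22.29 R -170.4
30.2 F 2.9 turn 22.71 R -170.3
30.32 F 2.0 turn 23.15 R -170.3
30.45 F 1.7 turn 23.57 R -170.3
30.57 F 2.3 turn 24.0 R -170.3
30.7 F 2.4 turn 24.41 R -170.1
30.82 F 2.3 turn 24.81 R -170.0
30.95 F 2.1 turn 25.22 R -170.0
31.07 F 3.1 turn 25.62 R -169.8
31.2 F 2.5 turn 26.02 R -169.8
```

```bash
c(){ python3 chk.py; }
python3 -m pendant '0.0012 -0.0002 0 0.007'>/dev/null; c && python3 -m pendant '0.0012 -0.0002 0 0.007'>/dev/null && c && python3 -m pendant '0.0012 -0.0001 0 0.007'>/dev/null && c && python3 -m pendant '0.0012 -0.0002 0 0.007'>/dev/null && c && python3 -m pendant '0.0012 -0.0002 0 0.007'>/dev/null && c && python3 -m pendant '0.0012 -0.0002 0 0.007'>/dev/null && c && python3 -m pendant '0.0012 -0.0001 0 0.007'>/dev/null && c && python3 -m pendant '0.0012 -0.0002 0 0.007'>/dev/null && c && python3 -m pendant '0.0012 -0.0002 0 0.007'>/dev/null && c && python3 -m pendant '0.0012 -0.0002 0 0.007'>/dev/null && c && python3 -m pendant '0.0012 -0.0002 0 0.007'>/dev/null && c && python3 -m pendant '0.0012 -0.0001 0 0.007'>/dev/null && c && python3 -m pendant '0.0012 -0.0002 0 0.007'>/dev/null && c && python3 -m pendant '0.0012 -0.0002 0 0.007'>/dev/null && c && python3 -m pendant '0.0012 -0.0001 0 0.007'>/dev/null && c && python3 -m pendant '0.0012 -0.0002 0 0.007'>/dev/null && c && python3 -m pendant '0.0012 -0.0002 0 0.007'>/dev/null && c && python3 -m pendant '0.0012 -0.0001 0 0.007'>/dev/null && c && python3 -m pendant '0.0012 -0.0002 0 0.007'>/dev/null && c && python3 -m pendant '0.0012 -0.0002 0 0.007'>/dev/null && c
```

```text
31.32 F 3.0 turn 26.42 R -169.8
31.45 F 3.0 turn 26.83 R -169.8
31.57 F 3.2 turn 27.24 R -169.8
31.7 F 2.5 turn 27.65 R -169.8
31.82 F 3.2 turn 28.05 R -169.8
31.95 F 2.5 turn 28.45 R -169.8
32.08 F 3.6 turn 28.85 R -169.8
32.2 F 2.4 turn 29.26 R -169.8
32.33 F 2.9 turn 29.67 R -169.8
32.45 F 3.1 turn 30.08 R -169.8
32.58 F 1.8 turn 30.48 R -169.8
32.7 F 2.3 turn 30.87 R -169.8
32.83 F 2.6 turn 31.28 R -169.8
32.95 F 2.6 turn 31.69 R -169.8
33.08 F 1.9 turn 32.09 R -169.8
33.2 F 3.5 turn 32.49 R -169.8
33.33 F 2.4 turn 32.91 R -169.9
33.45 F 1.4 turn 33.29 R -169.8
33.58 F 3.0 turn 33.7 R -169.8
33.7 F 3.3 turn 34.12 R -169.8
```

```bash
c(){ python3 chk.py; }
python3 -m pendant '0.0012 -0.0002 0 0.007'>/dev/null; c && python3 -m pendant '0.0012 -0.0002 0 0.007'>/dev/null && c && python3 -m pendant '0.0012 -0.0001 0 0.007'>/dev/null && c && python3 -m pendant '0.0012 -0.0002 0 0.007'>/dev/null && c && python3 -m pendant '0.0012 -0.0002 0 0.007'>/dev/null && c && python3 -m pendant '0.0012 -0.0002 0 0.007'>/dev/null && c && python3 -m pendant '0.0012 -0.0001 0 0.007'>/dev/null && c && python3 -m pendant '0.0012 -0.0002 0 0.007'>/dev/null && c && python3 -m pendant '0.0012 -0.0002 0 0.007'>/dev/null && c && python3 -m pendant '0.0012 -0.0002 0 0.007'>/dev/null && c && python3 -m pendant '0.0012 -0.0002 0 0.007'>/dev/null && c && python3 -m pendant '0.0012 -0.0001 0 0.007'>/dev/null && c && python3 -m pendant '0.0012 -0.0002 0 0.007'>/dev/null && c && python3 -m pendant '0.0012 -0.0002 0 0.007'>/dev/null && c && python3 -m pendant '0.0012 -0.0001 0 0.007'>/dev/null && c && python3 -m pendant '0.0012 -0.0002 0 0.007'>/dev/null && c && python3 -m pendant '0.0012 -0.0002 0 0.007'>/dev/null && c && python3 -m pendant '0.0012 -0.0001 0 0.007'>/dev/null && c && python3 -m pendant '0.0012 -0.0002 0 0.007'>/dev/null && c && python3 -m pendant '0.0012 -0.0002 0 0.007'>/dev/null && c && python3 -m pendant '0.0012 -0.0002 0 0.007'>/dev/null && c && python3 -m pendant '0.0012 -0.0002 0 0.007'>/dev/null && c && python3 -m pendant '0.0012 -0.0001 0 0.007'>/dev/null && c && python3 -m pendant '0.0012 -0.0002 0 0.007'>/dev/null && c && python3 -m pendant '0.0012 -0.0002 0 0.007'>/dev/null && c && python3 -m pendant '0.0012 -0.0002 0 0.007'>/dev/null && c
```

```text
33.83 F 2.6 turn 34.53 R -169.8
33.95 F 3.0 turn 34.93 R -169.8
34.08 F 3.6 turn 35.33 R -169.8
34.2 F 3.3 turn 35.74 R -169.8
34.33 F 2.3 turn 36.14 R -169.8
34.45 F 2.2 turn 36.55 R -169.8
34.58 F 2.1 turn 36.95 R -169.8
34.7 F 3.6 turn 37.36 R -169.8
34.83 F 2.8 turn 37.76 R -169.8
34.95 F 2.4 turn 38.18 R -169.8
35.08 F 2.4 turn 38.58 R -169.9
35.2 F 2.8 turn 38.98 R -169.9
35.33 F 2.8 turn 39.37 R -169.8
35.45 F 2.8 turn 39.79 R -169.9
35.58 F 2.5 turn 40.18 R -169.9
35.7 F 3.5 turn 40.59 R -169.9
35.83 F 3.1 turn 41.0 R -169.9
35.95 F 3.3 turn 41.4 R -169.9
36.08 F 3.0 turn 41.81 R -169.9
36.2 F 2.8 turn 42.21 R -169.9
36.33 F 2.6 turn 42.63 R -169.9
36.45 F 1.9 turn 43.03 R -169.9
36.58 F 3.7 turn 43.42 R -169.9
36.7 F 2.7 turn 43.83 R -169.9
36.83 F 2.6 turn 44.24 R -169.9
36.95 F 2.9 turn 44.65 R -169.9
```

```bash
c(){ python3 chk.py; }
python3 -m pendant '0.0012 -0.0002 0 0.007'>/dev/null; c && python3 -m pendant '0.0012 -0.0002 0 0.007'>/dev/null && c && python3 -m pendant '0.0012 -0.0001 0 0.007'>/dev/null && c && python3 -m pendant '0.0012 -0.0002 0 0.007'>/dev/null && c && python3 -m pendant '0.0012 -0.0002 0 0.007'>/dev/null && c && python3 -m pendant '0.0012 -0.0002 0 0.007'>/dev/null && c && python3 -m pendant '0.0012 -0.0001 0 0.007'>/dev/null && c && python3 -m pendant '0.0012 -0.0002 0 0.007'>/dev/null && c && python3 -m pendant '0.0012 -0.0002 0 0.007'>/dev/null && c && python3 -m pendant '0.0012 -0.0002 0 0.007'>/dev/null && c && python3 -m pendant '0.0012 -0.0002 0 0.007'>/dev/null && c && python3 -m pendant '0.0012 -0.0001 0 0.007'>/dev/null && c && python3 -m pendant '0.0012 -0.0002 0 0.007'>/dev/null && c && python3 -m pendant '0.0012 -0.0002 0 0.007'>/dev/null && c && python3 -m pendant '0.0012 -0.0001 0 0.007'>/dev/null && c && python3 -m pendant '0.0012 -0.0002 0 0.007'>/dev/null && c && python3 -m pendant '0.0012 -0.0002 0 0.007'>/dev/null && c && python3 -m pendant '0.0012 -0.0001 0 0.007'>/dev/null && c && python3 -m pendant '0.0012 -0.0002 0 0.007'>/dev/null && c && python3 -m pendant '0.0012 -0.0002 0 0.007'>/dev/null && c && python3 -m pendant '0.0012 -0.0002 0 0.007'>/dev/null && c && python3 -m pendant '0.0012 -0.0002 0 0.007'>/dev/null && c && python3 -m pendant '0.0012 -0.0001 0 0.007'>/dev/null && c && python3 -m pendant '0.0012 -0.0002 0 0.007'>/dev/null && c && python3 -m pendant '0.0012 -0.0002 0 0.007'>/dev/null && c && python3 -m pendant '0.0012 -0.0002 0 0.007'>/dev/null && c
```

```text
37.08 F 3.2 turn 45.05 R -169.9
37.2 F 3.4 turn 45.46 R -170.0
37.33 F 3.1 turn 45.86 R -169.9
37.45 F 3.4 turn 46.25 R -170.0
37.58 F 2.3 turn 46.67 R -170.0
37.7 F 3.1 turn 47.07 R -170.0
37.83 F 3.2 turn 47.47 R -170.0
37.95 F 2.5 turn 47.87 R -170.0
38.08 F 3.1 turn 48.29 R -170.0
38.2 F 2.4 turn 48.69 R -170.0
38.33 F 3.2 turn 49.1 R -170.0
38.45 F 2.5 turn 49.5 R -170.0
38.58 F 2.9 turn 49.9 R -170.0
38.7 F 3.1 turn 50.31 R -170.1
38.83 F 3.0 turn 50.7 R -170.0
38.95 F 3.1 turn 51.11 R -170.1
39.08 F 1.6 turn 51.52 R -170.0
39.2 F 4.0 turn 51.91 R -170.1
39.33 F 4.4 turn 52.27 R -170.0
39.45 F 8.1 turn 52.52 R -170.1
```

```bash
python3 -m pendant '0 0 0 0;0 0 0 0'>/dev/null; python3 chk.py;python3 -m pendant '0 0 0 0;0 0 0 0'>/dev/null; python3 chk.py
```

```text
39.7 F 6.8 turn 52.53 R -170.0
39.95 F 6.2 turn 52.53 R -170.0
```

```bash
python3 -m pendant '0.0003 0 0 0;0 0 0 0'>/dev/null; python3 chk.py; python3 -m pendant '0 0 0 0'>/dev/null; python3 chk.py
```

```text
40.2 F 8.8 turn 52.54 R -170.0
40.33 F 8.3 turn 52.53 R -170.0
```

```bash
python3 -m pendant '0 0 0 0;0 0 0 0;0 0 0 0;0 0 0 0'>/dev/null; python3 chk.py; python3 -m pendant '-0.003 0 0 0;-0.012 0 0 0;0 0 -0.03 0;0 0 -0.06 0;0 0 -0.04 0;0 0 0 0;0 0 0 0'|egrep 'eef|force'; python3 - <<'E'
from h import *
for c in("top","wrist"):
    r=viewer.capture(c)
    for q in("wrench","handle","nut","jar","bowl","crate"):print(c,q,[(np.round(d["at"]).tolist(),round(d["p"],2)) for d in models.boxes_of(c,q)[:2]])
g=cv2.cvtColor(r["color"],cv2.COLOR_RGB2GRAY);n=np.array([617,-52.3])
for l in cv2.HoughLinesP(cv2.Canny(g,40,120),1,np.pi/360,40,minLineLength=50,maxLineGap=8)[:,0]:
    a,b=ray(r,l[0],l[1],13),ray(r,l[2],l[3],13);d=(b-a)/np.linalg.norm(b-a);ang=np.degrees(np.arctan2(d[1],d[0]))%180
    o=(d[0]*(n-a)[1]-d[1]*(n-a)[0])*(1 if d[0]<0 else -1)
    if 95<ang<140 and abs(o)<25:print("line",round(ang,1),round(o,1),a,b)
E
```

```text
40.83 F 8.1 turn 52.54 R -170.1
eef_pos: [506.2, 82.9, 135.7]
force: [-0.2, -0.0, 0.6]
grip_force: 0.0
top wrench [([587.0, -21.0, 17.0], 0.93)]
top handle [([591.0, -15.0, 17.0], 0.67)]
top nut []
top jar [([746.0, 189.0, 101.0], 0.76)]
top bowl [([648.0, 439.0, 16.0], 0.86)]
top crate [([626.0, -419.0, 35.0], 0.74), ([591.0, -23.0, 20.0], 0.36)]
wrist wrench [([572.0, 21.0, 13.0], 0.65)]
wrist handle []
wrist nut [([613.0, -45.0, 18.0], 0.57)]
wrist jar []
wrist bowl []
wrist crate [([577.0, 23.0, 19.0], 0.59)]
line 116.8 13.7 [518.5 173.4] [557.4  96.3]
line 117.0 12.6 [519.7 166.8] [578.5  51.2]
line 117.0 6.9 [528.2 136.7] [581.1  33.1]
line 117.2 -5.9 [513.4 136.5] [563.4  39.1]
line 116.2 -13.6 [522.1 109.8] [544.3  64.7]
line 115.5 11.3 [561.5  90. ] [598.3  13. ]
line 116.1 -14.8 [497.8 157.2] [520.8 110.3]
line 116.1 13.7 [579.2  56. ] [603.5   6.4]
line 101.5 -23.2 [600.  -85.2] [ 613.8 -153.3]
```

```bash
python3 -c "
from rig import ctrl
print(ctrl.finish_job())"
```

```text
the job is handed in; nothing more can be done
None
```

The nut came up hard after about 52° of swing and was held there at about 8 N, 170 mm out (roughly 1.4 N m); the wrench is still on it, the bystanders look unmoved, and the job is handed in at about 42 s, but the worm press went over the 20 N limit twice (24 N on the first drag, 22–26 N on the last, after the jaws were home).

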